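# Slide a scraper plate out of its tray and load it in the filing block

## Task

The thin steel scraper plate lies flat in its wooden tray between raised lips where it cannot be gripped: press lightly on it with a fingertip, slide it forward until about a third of its length sticks out over the tray's open front, then pinch that end by its two long sides and lift it out. Lay it flat in the channel of the aluminium filing block, push it in gently until its inner end butts against the stop, and let go, leaving the other end sticking out for filing. Keep every press and push on the plate under 20 N, never let it fall, and leave the loose things round about where they are.

Things in the scene. Friction and masses are not known exactly. Their poses are not given: they have to be found in the camera images.
- scraper_plate: Loose flat steel plate, 110 mm long (x axis), 50 wide (y), 3 thick, about 0.13 kg. Origin: centre of its underside. It starts flat in the tray's channel, its x axis along the tray's, its front end (-x, towards the mouth) 2 to 10 mm behind the mouth. Slippery (friction about 0.3) against tray and block; fingertips grip it better.
- tray: Fixed wooden tray, 132 mm long, 78 wide, foot 100 wide and 8 high. Origin on the bench below the middle of its front edge (the mouth); x points from the mouth into the tray, y across, z up. On top a channel 122 mm long, 56 wide, its bed 70 mm above the bench, on cork: it sinks 1 mm per 10 N (4 mm at most); lips 5 mm high, 11 wide along both sides, a wall at the back, open at the front.
- tray_mouth (a point): The middle of the tray's front edge, at bed height (70 mm above the bench); axes as the tray's. The plate overhangs by 55 mm minus the x of the plate's origin in this frame; it tips off when the overhang passes 55 mm.
- filing_block: Fixed aluminium block, 92 mm long, 78 wide, on a wooden foot 100 wide and 12 high. Origin on the bench below the middle of its front edge; x points from the open front into the block, y across, z up. On top a channel 56 mm wide, its bed 64 mm above the bench, lips 5 mm high and 11 wide along both sides, open at the front, closed towards the back by the stop.
- block_mouth (a point): The middle of the block's front edge, at bed height; axes as the block's. The stop, a dark steel bar across the channel, 29 mm high with its brass thumb screw, is clamped with its rubber front face somewhere from 60 to 76 mm behind this point: where is not measured, find it by feel. The rubber gives 1 mm per 8 N. The plate, home against it, sticks out 34 to 50 mm past this point.
- sanding_block: Bystander: loose cork-faced sanding block, 64 x 111 x 30 mm, origin at the centre of its underside.
- screwdriver_stub: Bystander: loose stubby black screwdriver lying down, 32 x 101 x 26 mm, origin under its centre.
- tape_measure: Bystander: loose yellow tape measure, 37 x 91 x 66 mm, origin under its centre.
- small_paint_tin: Bystander: loose small paint tin, 76 mm across, 80 mm high, origin under its centre.
- adjustable_wrench: Bystander: loose adjustable wrench lying flat, 49 x 190 x 12 mm, origin under its centre.

How it is judged:
By the outcome, as a careful person would: the job done as asked, in the order asked, and still so for the second after the job is handed in, with the robot touching nothing.
It also fails if it takes over 64 s, if anything falls off the work surface, if the arm or the gripper's body presses on something with over 40 N, if the wrist force passes 120 N, or if a joint passes its speed limit or range.

## Robot

A 6-joint arm with a two-finger parallel gripper is mounted at the origin on a cart in front of the work surface, level with it; the furniture and walls round the work are solid. World frame = base frame: x ahead of the robot, y to its left, z up, the work surface at z = 0. Lengths are in m, angles in degrees, forces in N, time in s.
With the tool pointing down it reaches from about 0.4 to 0.825 m from the base axis. Payload 7 kg.
Tool frame: the origin (TCP) lies between the finger pads; the fingertips stand 25 mm ahead of it and the grasp point (between the pads) lies 6 mm ahead of it; z points along the fingers, y is the line along which they close (so a half turn about z gives the same grasp; the last joint's range is limited). The gripper opens to 88 mm and grips with 3 to 60 N. Pads are 19 mm wide; open, the fingers measure 130 mm over their backs; the gripper's body (78 mm by 193 mm) begins 47 mm behind the grasp point.
Start: joints at [-47.206, 20.546, 0.682, 0, -70.136, -16.507], TCP at [0.299, -0.605, 0.252] pointing down, gripper open.
Joint ranges: [-176.03, 176.03], [-82.01, 121.73], [-58.28, 71.71], [-173.87, 95.51], [-174.79, -0.11], [-173.66, 173.66]. Speed limits (degrees/s): [136.94, 136.94, 172.46, 180, 180, 180].

## Interface

Orientations are given as [roll, pitch, yaw] about the fixed x, y, z axes, in that order (R = Rz(yaw) Ry(pitch) Rx(roll)).
In Python, from plant import status, optics, job gives the robot as it stands. The module is installed in compiled form; this text tells all that it offers.
- The arm moves only by the shell command python3 -m pendant 'ROWS'. ROWS is a JSON list of rows, 1 to 8 of them, each of 5 numbers: dx, dy, dz in m, then a turn about the tool's z in degrees, then the finger opening in m; each row is the pose to reach, as a shift and turn from the pose commanded when the command began, along the tool's axes at that moment; what a row does not reach only later rows make up. A row lasts 1/8 s, in which the tool goes at most 0.0625 m and 10.7 degrees, less where a joint would pass 70% of its speed; a pose out of reach is approached as far as the arm can. The fingers move at their own pace and stop on an object; the grip force is fixed at half the most. Time passes only in rows, so rows that do not move let the fingers close. It prints the time, the measured TCP pose, the force, the opening and the grip force at its end.
- status.get_obs(): the state, without advancing time (a new reading comes with each control period).
- optics.snapshot(name): name is "scene" or "top" or "wrist"; returns a dict with "frame" (384x512x3 uint8, red, green, blue), "z_map" (384x512 float32, m along the optical axis (not along the pixel's ray), 0 where there is no reading), "fovy" (degrees; the focal length in pixels is half the picture's height over the tangent of half this angle, whatever the lens; pixels are square), "cx", "cy" (the principal point, pixels), "R" (3x3) and "t" (3): a world point X has camera coordinates R X + t; the wrist camera has in their place "T_tool_cam" (4x4, takes a point from camera to tool coordinates, whose origin is the TCP and whose axes are the flange's). Camera axes: x right, y down, z forward; pixel columns grow to the right and rows downward; lengths in m; the calibration is good to about 2 mm. A picture is of the moment at which its call begins: read the wrist's pose just before it.
- job.close_job(): hands the job in; it is judged then, once.
The state is a dict: "clock": time; "joint_pos": joint angles; "qvel": joint speeds; "tau": joint torques, N m; "tool_pos": TCP position; "orientation": TCP orientation; "force": force on the tool from outside, world axes, zero at the start; "moment": the same for the moment, N m; "opening": finger opening in m; "gripper_force": force on a finger pad.
Only numpy, scipy, OpenCV 4.12 (cv2) and the standard library are available. Lean on these libraries where they do the work, as an engineer would, in place of code of your own. Each camera call takes 0.05 s, during which the arm holds its last target. There are 200 camera calls.

## Working session

There is one attempt and no reset: what is moved stays moved. The work goes in short steps, Python scripts to look and compute and a shell command to move; the robot and the scene stay as the last step left them, time stands still between calls to the robot, and variables do not carry over. Pictures are saved under pics/ and viewed, at most 10 in all, crops included, and the job is handed in when it is done.

```bash
mkdir -p pics && cat > h.py <<'E'
import numpy as np, cv2
from plant import status, optics
from scipy.spatial.transform import Rotation as Ro
def tool():
    o=status.get_obs(); T=np.eye(4); T[:3,:3]=Ro.from_euler('xyz',o['orientation'],degrees=True).as_matrix(); T[:3,3]=o['tool_pos']; return T
def snap(n):
    T=tool(); s=optics.snapshot(n)
    if n=='wrist': M=T@s['T_tool_cam']
    else:
        M=np.eye(4); M[:3,:3]=s['R'].T; M[:3,3]=-s['R'].T@s['t']
    s['M']=M; s['f']=192/np.tan(np.radians(s['fovy']/2)); return s
def ray(s,uv,z):
    uv=np.atleast_2d(uv).astype(float); d=np.c_[(uv[:,0]-s['cx'])/s['f'],(uv[:,1]-s['cy'])/s['f'],np.ones(len(uv))]@s['M'][:3,:3].T
    o=s['M'][:3,3]; return o+d*((z-o[2])/d[:,2])[:,None]
def cloud(s):
    z=s['z_map']; v,u=np.mgrid[:384,:512]; c=np.stack([(u-s['cx'])/s['f']*z,(v-s['cy'])/s['f']*z,z],-1)
    return c@s['M'][:3,:3].T+s['M'][:3,3]
def save(s,n): cv2.imwrite('pics/'+n+'.png',cv2.cvtColor(s['frame'],cv2.COLOR_RGB2BGR))
E
python3 - <<'E'
from h import *
print(status.get_obs())
for n in('top','scene'):
    s=snap(n); save(s,n); print(n,s['fovy'],s['cx'],s['cy'],s['M'].round(3).tolist())
    np.savez('pics/'+n+'.npz',c=cloud(s),f=s['frame'],M=s['M'])
E
```

```text
{'clock': 0.0, 'joint_pos': array([-4.72055769e+01,  2.05911041e+01,  6.33405271e-01, -1.96326564e-02,
       -7.01356907e+01, -1.65079335e+01]), 'qvel': array([ 0.02872577, -0.00911274,  0.01907994, -0.0259053 ,  0.00011251,
        0.07953706]), 'tau': array([-1.61707278e-03, -5.82711732e+01,  2.93049073e+01,  6.99695528e+00,
        6.77060147e-03, -2.00475574e-04]), 'tool_pos': array([ 0.29871783, -0.60480185,  0.25062512]), 'orientation': array([ 1.79905215e+02, -8.84378167e-03, -1.53720189e+02]), 'force': array([ 0.4585536 ,  0.30323763, -0.3451974 ]), 'moment': array([ 0.00488036,  0.0240405 , -0.0054171 ]), 'gripper_force': 0.0, 'opening': 0.0874897824258899}
top 55.08135099823737 261.96935462301377 187.85466200783256 [[-0.011, -0.998, 0.056, 0.496], [-1.0, 0.011, 0.004, -0.185], [-0.005, -0.056, -0.998, 0.935], [0.0, 0.0, 0.0, 1.0]]
scene 55.67532176059605 256.1939502453522 191.7809003891368 [[0.703, -0.304, 0.643, -0.055], [-0.711, -0.307, 0.633, -0.757], [0.006, -0.902, -0.432, 0.467], [0.0, 0.0, 0.0, 1.0]]
```

View pics/top.png

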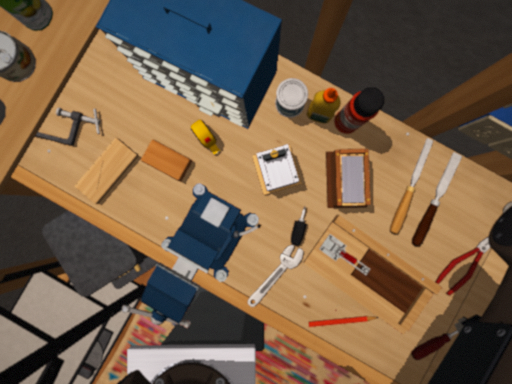

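View pics/scene.png

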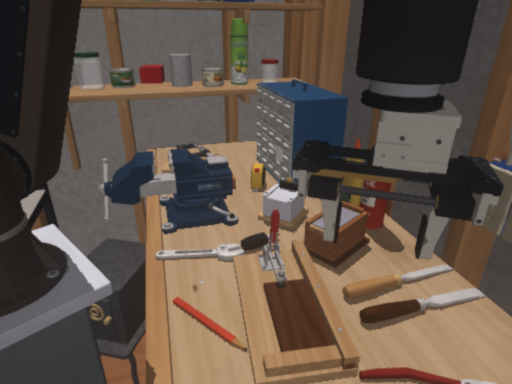

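The top view shows the tray with the grey plate at about (350,180) and the filing block at (278,170). The vise, wrench and screwdriver are on the left, and the bottles and tin are above. Next I'll measure the tray and block edges from the depth map.

```bash
python3 - <<'E'
from h import *
d=np.load('pics/top.npz'); c=d['c']; f=d['f']
def rect(m,name):
    P=c[m][:,:2]; r=cv2.minAreaRect((P*1000).astype(np.float32)); print(name,m.sum(),np.round(r[0],1),np.round(r[1],1),round(r[2],1),'z',np.percentile(c[m][:,2],[5,50,95]).round(4)); print(cv2.boxPoints(r).round(1).tolist())
box=np.zeros(c.shape[:2],bool)
t=box.copy(); t[140:215,318:382]=1; b=box.copy(); b[138:200,245:306]=1
hsv=cv2.cvtColor(f,cv2.COLOR_RGB2HSV)
for n,m in(('tray',t),('block',b)):
    print(n, np.histogram(c[m][:,2],bins=np.arange(-.005,.115,.005)))
    rect(m&(c[...,2]>.05)&(c[...,2]<.085),n+' top')
rect(t&(hsv[...,1]<70)&(c[...,2]>.05),'plate')
rect(b&(c[...,2]>.08),'stop')
for n,(y0,y1,x0,x1) in(('a',(135,220,230,390)),):
    cv2.imwrite('pics/crop.png',cv2.resize(cv2.cvtColor(f,cv2.COLOR_RGB2BGR)[y0:y1,x0:x1],None,fx=5,fy=5,interpolation=cv2.INTER_CUBIC))
E
```

```text
tray (array([1567,  757,  296,   36,   14,   23,   18,   23,   22,   19,   19,
         23,   19,   30,  329, 1336,  198,   39,    0,    0,    0,    0,
          0]), array([-0.005,  0.   ,  0.005,  0.01 ,  0.015,  0.02 ,  0.025,  0.03 ,
        0.035,  0.04 ,  0.045,  0.05 ,  0.055,  0.06 ,  0.065,  0.07 ,
        0.075,  0.08 ,  0.085,  0.09 ,  0.095,  0.1  ,  0.105,  0.11 ]))
tray top 1974 [ 569.6 -392.2] [131.8  78.9] 0.3 z [0.0667 0.0721 0.0773]
[[503.5, -353.1000061035156], [503.8999938964844, -432.0], [635.7000122070312, -431.29998779296875], [635.2999877929688, -352.5]]
block (array([1423,  694,   91,  243,   11,    6,    4,    3,    6,    5,    2,
          4,   22,  630,  406,   45,   33,   75,   33,   29,    0,    0,
          0]), array([-0.005,  0.   ,  0.005,  0.01 ,  0.015,  0.02 ,  0.025,  0.03 ,
        0.035,  0.04 ,  0.045,  0.05 ,  0.055,  0.06 ,  0.065,  0.07 ,
        0.075,  0.08 ,  0.085,  0.09 ,  0.095,  0.1  ,  0.105,  0.11 ]))
block top 1215 [ 595.1 -216.6] [92.1 78. ] 15.8 z [0.0612 0.0646 0.0819]
[[540.2000122070312, -191.60000610351562], [561.4000244140625, -266.70001220703125], [650.0, -241.6999969482422], [628.7999877929688, -166.60000610351562]]
plate 1015 [ 558.  -301.9] [110.9 241.1] 3.2 z [0.069  0.0717 0.0741]
[[496.0, -184.60000610351562], [509.29998779296875, -425.29998779296875], [620.0, -419.20001220703125], [606.7000122070312, -178.39999389648438]]
stop 143 [ 574. -189.] [ 48.4 148.6] 68.7 z [0.081  0.0846 0.0938]
[[496.0, -184.60000610351562], [634.4000244140625, -238.5], [652.0, -193.39999389648438], [513.5999755859375, -139.39999389648438]]
```

View pics/crop.png

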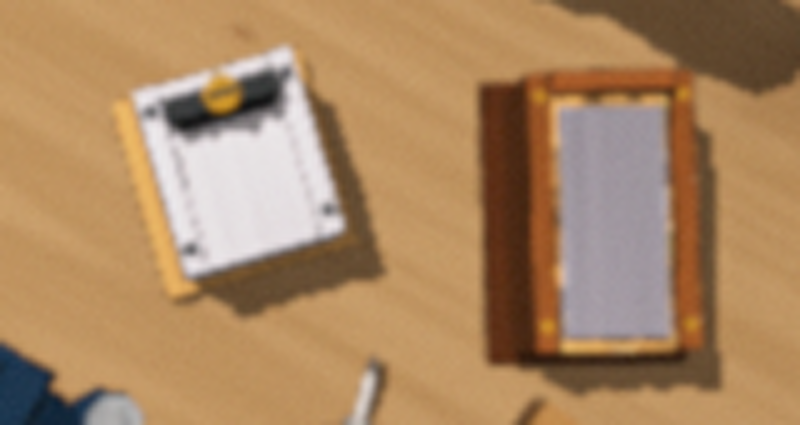

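The crop shows the plate filling the tray channel at crop x 560–672 and y 105–340, with the mouth at the bottom, facing the robot. The block is yawed about 16°, its stop is at the back, and its front is also towards the robot.

```bash
python3 - <<'E'
from h import *
d=np.load('pics/top.npz'); c=d['c']; f=d['f']; hsv=cv2.cvtColor(f,cv2.COLOR_RGB2HSV)
m=np.zeros(c.shape[:2],np.uint8); m[145:212,335:372]=1
m&=((hsv[...,1]<60)&(c[...,2]>.06)&(c[...,2]<.08)).astype(np.uint8)
n,l,st,_=cv2.connectedComponentsWithStats(m); k=1+st[1:,4].argmax(); v,u=np.nonzero(l==k)
s={'cx':261.969,'cy':187.855,'f':192/np.tan(np.radians(55.0813/2)),'M':d['M']}
P=ray(s,np.c_[u,v],.073)[:,:2]; r=cv2.minAreaRect((P*1000).astype(np.float32)); print('plate',np.round(r[0],1),np.round(r[1],1),r[2])
# heights grid (max z) world cells 5cm
for x in np.arange(.8,.35,-.05):
    print('%.2f'%x,[int(1000*np.max(c[(abs(c[...,0]-x)<.025)&(abs(c[...,1]-y)<.025)][:,2],initial=0)) for y in np.arange(0,-.75,-.05)])
# tray mouth edge: mid-lines per x
for lab,(x0,x1,y0,y1,z0,z1) in {'tray':(.49,.65,-.45,-.34,.06,.08)}.items():
    q=c[(c[...,0]>x0)&(c[...,0]<x1)&(c[...,1]>y0)&(c[...,1]<y1)&(c[...,2]>z0)&(c[...,2]<z1)]
    for x in np.arange(.51,.64,.02):
        a=q[abs(q[:,0]-x)<.01][:,1]; print(round(x,2),a.min().round(4),a.max().round(4),((a.min()+a.max())/2).round(4))
E
```

```text
plate [ 563.  -393.5] [ 49.2 108.6] 88.66905975341797
0.80 [273, 273, 296, 273, 273, 82, 80, 2, 3, 0, 0, 391, 372, 0, 0]
0.75 [271, 272, 273, 273, 272, 81, 199, 202, 205, 197, 3, 0, 328, 294, 0]
0.70 [66, 115, 272, 273, 4, 4, 171, 170, 205, 200, 3, 3, 354, 259, 133]
0.65 [61, 65, 4, 68, 92, 86, 4, 82, 82, 76, 4, 3, 306, 239, 202]
0.60 [33, 4, 3, 70, 94, 85, 3, 77, 77, 76, 4, 12, 10, 9, 195]
0.55 [25, 125, 125, 12, 71, 71, 13, 77, 76, 76, 3, 21, 13, 14, 4]
0.50 [142, 148, 148, 122, 934, 4, 16, 77, 600, 573, 25, 25, 23, 12, 4]
0.45 [166, 164, 147, 48, 36, 27, 27, 44, 623, 43, 26, 25, 25, 3, 3]
0.40 [166, 166, 164, 5, 13, 28, 677, 683, 642, 45, 45, 27, 22, 9, 13]
0.51 -0.431 -0.3536 -0.3923
0.53 -0.4317 -0.3533 -0.3925
0.55 -0.4315 -0.3529 -0.3922
0.57 -0.4303 -0.3531 -0.3917
0.59 -0.4311 -0.3527 -0.3919
0.61 -0.4315 -0.3527 -0.3921
0.63 -0.4293 -0.3527 -0.391
```

```bash
python3 -m pendant '[[-0.06,0.01,0,9,0.088],[-0.12,0.02,0,18,0.06],[-0.18,0.035,0,26.3,0.03],[-0.24,0.045,0,26.3,0.01],[-0.30,0.055,0,26.3,0],[-0.346,0.066,0,26.3,0],[-0.346,0.066,0,26.3,0],[-0.346,0.066,0,26.3,0]]' && python3 - <<'E'
from h import *
s=snap('wrist'); save(s,'w1'); np.savez('pics/w1.npz',c=cloud(s),f=s['frame'],M=s['M']); print(s['M'].round(3).tolist(), s['f'])
print(status.get_obs()['tool_pos'],status.get_obs()['orientation'],status.get_obs()['force'])
E
```

```text
clock: 1.1
tool_pos: [0.5797, -0.3925, 0.2509]
orientation: [180.0, -0.1, -180.0]
force: [-0.2, -1.0, 0.1]
opening: 0.0234
gripper_force: 0.0
[[-0.001, 0.963, 0.268, 0.507], [1.0, 0.001, 0.0, -0.393], [-0.0, 0.268, -0.963, 0.385], [0.0, 0.0, 0.0, 1.0]] 316.11226761753215
[ 0.57933869 -0.3930391   0.25122553] [ 1.79987098e+02 -4.37008515e-02  1.79971886e+02] [-0.54273283  0.79264574 -0.36830901]
```

View pics/w1.png

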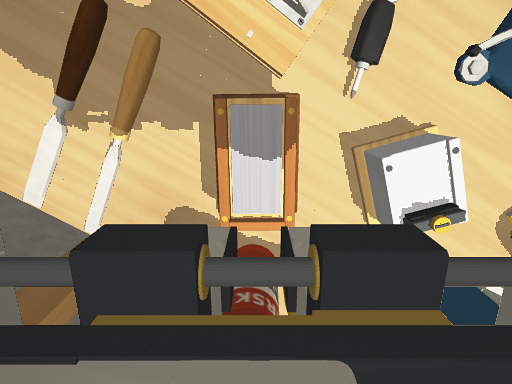

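The wrist view has the plate at columns 229–283, with the mouth at the top (row about 95) and the front end near row 103. The block is at (415,185), with its stop at (435,217). I'll measure the plate, mouth and stop from here.

```bash
python3 - <<'E'
from h import *
d=np.load('pics/w1.npz'); c=d['c']; f=d['f']; hsv=cv2.cvtColor(f,cv2.COLOR_RGB2HSV)
s=dict(M=d['M'],f=316.112); s0=optics.snapshot('wrist'); s['cx'],s['cy']=s0['cx'],s0['cy']
m=np.zeros(f.shape[:2],np.uint8); m[85:225,222:292]=1; m&=(hsv[...,1]<45).astype(np.uint8)
m=cv2.morphologyEx(m,cv2.MORPH_OPEN,np.ones((3,3)))
n,l,st,_=cv2.connectedComponentsWithStats(m); k=1+st[1:,4].argmax(); v,u=np.nonzero(l==k); print(st[k])
P=ray(s,np.c_[u,v],.073); r=cv2.minAreaRect((P[:,:2]*1000).astype(np.float32)); print('plate',np.round(r[0],1),np.round(r[1],1),r[2]); print(cv2.boxPoints(r).round(1).tolist())
q=(c[...,2]>.055)&(c[...,2]<.085); q[:, :200]=0; q[:,310:]=0
print('bed/lip z',np.median(c[q][:,2])); r=cv2.minAreaRect((c[q][:,:2]*1000).astype(np.float32)); print('tray',r, c[q].min(0),c[q].max(0))
q=(c[...,2]>.055)&(c[...,2]<.075); q[:, :350]=0; q[240:]=0; q[:,475:]=0
r=cv2.minAreaRect((c[q][:,:2]*1000).astype(np.float32)); print('block',r,cv2.boxPoints(r).round(1).tolist())
q=(c[...,2]>.080)&(c[...,2]<.1); q[:, :395]=0; q[235:]=0;q[:,475:]=0
a=np.radians(15.8);P=c[q][:,:2]-[.5508,-.2292]; X=P@[np.cos(a),np.sin(a)]; print('stop face x',np.percentile(X,[2,10,50,90]).round(4))
E
```

```text
[ 230  104   52  110 5443]
plate [ 561.8 -395.6] [109.4  49.6] 0.33158355951309204
[[507.0, -371.1000061035156], [507.29998779296875, -420.70001220703125], [616.7000122070312, -420.1000061035156], [616.4000244140625, -370.5]]
bed/lip z 0.07366121211921367
tray ((574.2415161132812, -395.5884704589844), (79.92172241210938, 320.8177490234375), 89.37847900390625) [ 0.41423612 -0.43499377  0.05506486] [ 0.73502744 -0.35389126  0.08493414]
block ((592.631591796875, -219.96435546875), (92.32661437988281, 78.96446228027344), 15.845463752746582) [[537.4000244140625, -194.60000610351562], [559.0, -270.6000061035156], [647.7999877929688, -245.3000030517578], [626.2999877929688, -169.39999389648438]]
stop face x [0.064  0.0656 0.0705 0.0777]
```

```bash
python3 -m pendant '[[0,-0.001,0.05,0,0],[0,-0.001,0.10,0,0],[0,-0.001,0.13,0,0],[0,-0.001,0.143,0,0],[0,-0.001,0.147,0,0],[0,-0.001,0.147,0,0],[0,-0.001,0.147,0,0]]'
```

```text
clock: 2.08
tool_pos: [0.5806, -0.3941, 0.1061]
orientation: [-179.9, 0.1, 180.0]
force: [0.4, -0.1, -0.7]
opening: 0.0002
gripper_force: 0.0
```

```bash
python3 -m pendant '[[0,0,0.001,0,0],[0,0,0.002,0,0],[0,0,0.003,0,0],[0,0,0.004,0,0],[0,0,0.004,0,0]]'
```

```text
clock: 2.7
tool_pos: [0.5798, -0.3937, 0.1004]
orientation: [180.0, -0.0, 180.0]
force: [-0.9, 0.9, -0.3]
opening: 0.0005
gripper_force: 0.0
```

```bash
python3 -m pendant '[[0,0,0.0005,0,0],[0,0,0.001,0,0],[0,0,0.0015,0,0],[0,0,0.002,0,0],[0,0,0.0025,0,0],[0,0,0.0025,0,0]]'
```

```text
clock: 3.45
tool_pos: [0.5799, -0.3938, 0.0981]
orientation: [-180.0, -0.0, 180.0]
force: [-0.4, 0.1, 0.5]
opening: 0.0006
gripper_force: 0.2
```

```bash
python3 -m pendant '[[0,0,0.0005,0,0],[0,0,0.0005,0,0]]'
```

```text
clock: 3.7
tool_pos: [0.5799, -0.3938, 0.0979]
orientation: [-180.0, 0.0, 180.0]
force: [-1.8, 0.5, 2.3]
opening: -0.0001
gripper_force: 1.4
```

```bash
python3 -m pendant '[[0,0,0.0003,0,0],[0,0,0.0006,0,0],[0,0,0.0006,0,0],[0,0,0.0006,0,0]]'
```

```text
clock: 4.2
tool_pos: [0.5799, -0.3938, 0.0975]
orientation: [-180.0, 0.0, 180.0]
force: [-1.8, 1.1, 5.0]
opening: 0.0005
gripper_force: 2.9
```

```bash
python3 -m pendant '[[0,0,0.0003,0,0],[0.001,0,0.0003,0,0],[0.0025,0,0.0003,0,0],[0.004,0,0.0003,0,0],[0.006,0,0.0003,0,0],[0.008,0,0.0003,0,0]]'
```

```text
clock: 4.95
tool_pos: [0.573, -0.3943, 0.0975]
orientation: [-179.9, 0.1, -180.0]
force: [2.0, 0.4, 5.4]
opening: 0.0002
gripper_force: 2.8
```

```bash
python3 -m pendant '[[0.002,0,0,0,0],[0.004,0,0,0,0],[0.006,0,0,0,0],[0.008,0,0,0,0],[0.010,0,0,0,0],[0.012,0,0,0,0],[0.014,0,0,0,0],[0.016,0,0,0,0]]' && python3 - <<'E'
from h import *
T=tool(); s=snap('wrist'); f=s['frame']; save(s,'w2'); hsv=cv2.cvtColor(f,cv2.COLOR_RGB2HSV); print(T[:3,3],status.get_obs()['force'])
E
```

```text
clock: 5.95
tool_pos: [0.557, -0.3943, 0.0975]
orientation: [-179.9, 0.1, -180.0]
force: [2.9, 0.1, 5.4]
opening: 0.0005
gripper_force: 2.8
[ 0.55697675 -0.39429362  0.09751611] [ 2.17549392 -0.17374352  4.868068  ]
```

View pics/w2.png

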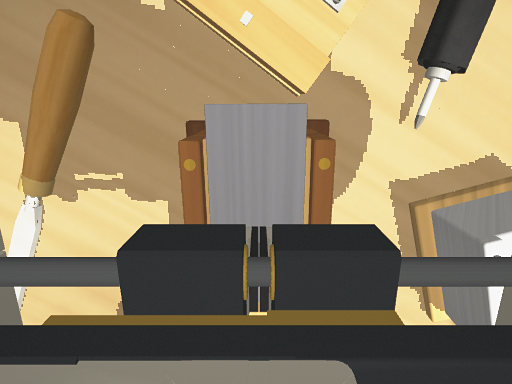

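The wrist view shows the plate moving with the tip. Its front end is at row 103, columns 206–307, past the mouth at about row 138.

```bash
python3 -m pendant '[[0.002,0,0,0,0],[0.004,0,0,0,0],[0.006,0,0,0,0],[0.008,0,0,0,0],[0.010,0,0,0,0],[0.012,0,0,0,0],[0.014,0,0,0,0],[0.016,0,0,0,0]]' && python3 - <<'E'
from h import *
s=snap('wrist'); f=s['frame']; save(s,'w3'); hsv=cv2.cvtColor(f,cv2.COLOR_RGB2HSV); c=cloud(s)
m=np.zeros(f.shape[:2],np.uint8); m[:222,190:330]=1; m&=(hsv[...,1]<45).astype(np.uint8)
m=cv2.morphologyEx(m,cv2.MORPH_OPEN,np.ones((3,3)))
n,l,st,_=cv2.connectedComponentsWithStats(m); k=1+st[1:,4].argmax(); print(st[k])
v,u=np.nonzero(l==k); r=cv2.minAreaRect((ray(s,np.c_[u,v],.0725)[:,:2]*1000).astype(np.float32)); print(r,cv2.boxPoints(r).round(1).tolist())
# tray lips: front edge
for u0,u1 in((182,200),(314,332)):
    q=c[:222,u0:u1]; q=q[(q[...,2]>.065)&(q[...,2]<.085)]; print('lip front x',np.percentile(q[:,0],[0,1,3]).round(4),np.percentile(q[:,1],[2,98]).round(4))
E
```

```text
clock: 7.0
tool_pos: [0.541, -0.3943, 0.0975]
orientation: [-179.9, 0.1, -180.0]
force: [2.3, -0.1, 4.7]
opening: 0.0
gripper_force: 2.9
[  205   104   102   118 11549]
((498.7212219238281, -396.2476806640625), (60.29264450073242, 49.83293533325195), 0.07593044638633728) [[468.5, -371.3999938964844], [468.6000061035156, -421.20001220703125], [528.9000244140625, -421.1000061035156], [528.7999877929688, -371.29998779296875]]
lip front x [0.5013 0.5014 0.5016] [-0.4341 -0.4252]
lip front x [0.5007 0.5008 0.5009] [-0.3666 -0.3575]
```

```bash
python3 -m pendant '[[0.002,0,0,0,0],[0.0035,0,0,0,0],[0.0035,0,0,0,0],[0.0035,0,-0.002,0,0],[0.0035,0,-0.01,0,0],[0.0035,0,-0.03,0,0.04],[0.0035,0,-0.05,0,0.08],[0.0035,0,-0.06,0,0.088]]'
```

```text
clock: 8.05
tool_pos: [0.5364, -0.3939, 0.1577]
orientation: [-180.0, 0.0, 180.0]
force: [0.8, 0.3, -0.1]
opening: 0.0251
gripper_force: 0.0
```

```bash
python3 -m pendant '[[0.03,0,0,0,0.088],[0.055,0,0,0,0.088],[0.055,0,0,0,0.088],[0.055,0,0,0,0.088],[0.055,0,0,0,0.088],[0.055,0,0.02,0,0.088],[0.055,0,0.02,0,0.088]]' && python3 - <<'E'
from h import *
s=snap('wrist'); f=s['frame']; save(s,'w4'); print(status.get_obs()['tool_pos'])
E
```

```text
clock: 8.93
tool_pos: [0.4809, -0.3932, 0.135]
orientation: [179.9, -0.2, 180.0]
force: [-0.4, 0.3, 0.7]
opening: 0.087
gripper_force: 0.0
[ 0.48136674 -0.39356496  0.13602657]
```

View pics/w4.png

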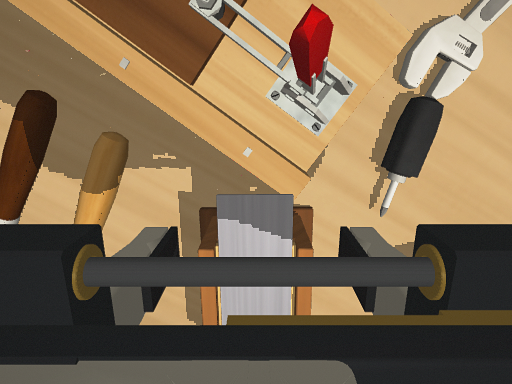

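The plate is still straight, with its front end at row 195, columns 217–293. The open fingers straddle it and nothing is in the way, so I'll go down and pinch.

```bash
python3 -m pendant '[[0,0,0.03,0,0.088],[0,0,0.055,0,0.088],[0,0,0.0595,0,0.075],[0,0,0.0595,0,0.065],[0,0,0.0595,0,0.06],[0,0,0.0595,0,0.06],[0,0,0.0595,0,0.06]]'
```

```text
clock: 9.85
tool_pos: [0.4816, -0.3938, 0.0777]
orientation: [-180.0, 0.0, 180.0]
force: [0.1, -0.2, 0.7]
opening: 0.06
gripper_force: 0.0
```

```bash
python3 -m pendant '[[0,0,0,0,0.057],[0,0,0,0,0.055],[0,0,0,0,0.053],[0,0,0,0,0.051],[0,0,0,0,0.049],[0,0,0,0,0.045],[0,0,0,0,0.04],[0,0,0,0,0.04]]'
```

```text
clock: 10.85
tool_pos: [0.4814, -0.3937, 0.0771]
orientation: [180.0, -0.0, 180.0]
force: [-0.1, 0.3, 0.1]
opening: 0.0491
gripper_force: 30.0
```

```bash
python3 -m pendant '[[0,0,-0.002,0,0.04],[0,0,-0.005,0,0.04],[0,0,-0.01,0,0.04],[0,0,-0.02,0,0.04],[0,0,-0.035,0,0.04],[0,0,-0.05,0,0.04],[0,0,-0.06,0,0.04],[0,0,-0.06,0,0.04]]' && python3 - <<'E'
from h import *
s=snap('scene'); save(s,'s2'); s=snap('wrist'); save(s,'w5'); c=cloud(s); f=s['frame']; hsv=cv2.cvtColor(f,cv2.COLOR_RGB2HSV)
T=tool(); L=(c-T[:3,3])@T[:3,:3]
m=(abs(L[...,2]-.006)<.03)&(abs(L[...,1])<.022)&(s['z_map']>0)&(hsv[...,1]<45)&(L[...,0]<.025)&(L[...,0]>-.11)
q=L[m]; print(m.sum()); A=np.c_[q[:,:2],np.ones(len(q))]; k=np.linalg.lstsq(A,q[:,2],rcond=None)[0]; print('plane dz/dx,dz/dy,z0',k, 'xrange',q[:,0].min(),q[:,0].max())
v,u=np.nonzero(m); print(u.min(),u.max(),v.min(),v.max())
E
```

```text
clock: 11.85
tool_pos: [0.4819, -0.394, 0.1384]
orientation: [-180.0, 0.1, 180.0]
force: [-0.6, 0.4, -2.1]
opening: 0.0487
gripper_force: 30.0
5214
plane dz/dx,dz/dy,z0 [-0.01542283  0.00174223  0.00329782] xrange -0.03126840728729742 0.017026070044261443
213 307 226 314
```

```bash
python3 -c "
import cv2;a=cv2.imread('pics/s2.png');b=cv2.imread('pics/w5.png')
cv2.imwrite('pics/sw.png',cv2.hconcat([cv2.resize(a[100:350,180:512],(400,301)),cv2.resize(b,(400,301))]))"
```

```text
(no output)
```

View pics/sw.png

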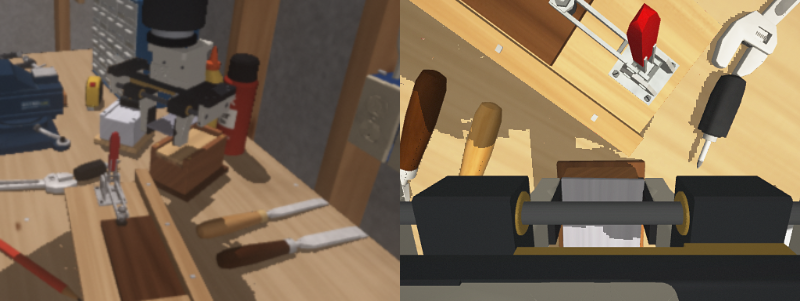

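The plate is held level: about 1° of sag, centred between the pads, tray empty behind it. I'll check the gripper body's clearance to the vise at the block and calibrate the wrist camera against the held plate.

```bash
python3 - <<'E'
from h import *
a=np.radians(15.8); ex=np.array([np.cos(a),np.sin(a)]); ey=np.array([-ex[1],ex[0]]); mo=np.array([.5496,-.2308])
for n in('top','scene'):
    c=np.load(f'pics/{n}.npz')['c']; 
    P=c[...,:2]-mo; X=P@ex; Y=P@ey
    m=(c[...,2]>.09)&(c[...,2]<.25)&(X>-.12)&(X<.03)&(abs(Y)<.14)
    for X0 in(-.0485,-.02):
        k=m&(abs(X-X0)<.045); print(n,X0,k.sum(),'min |Y|',np.sort(Y[k])[:8].round(3), np.sort(Y[k])[-3:].round(3), c[k][:,2].max() if k.any() else 0)
w=snap('wrist'); f=w['frame'].astype(int); T=tool()
for r in(228,234,240): 
    g=np.abs(np.diff(f[r].sum(1))); print(r,[(i,int(g[i])) for i in np.nonzero(g>60)[0] if 180<i<340])
print(w['cx'])
E
```

```text
top -0.0485 196 min |Y| [0.111 0.112 0.112 0.114 0.114 0.114 0.115 0.115] [0.14 0.14 0.14] 0.14645035805747142
top -0.02 206 min |Y| [0.111 0.112 0.112 0.114 0.114 0.114 0.115 0.115] [0.14 0.14 0.14] 0.14645035805747142
scene -0.0485 332 min |Y| [0.109 0.109 0.11  0.11  0.11  0.11  0.11  0.11 ] [0.14 0.14 0.14] 0.14658514659013783
scene -0.02 332 min |Y| [0.109 0.109 0.11  0.11  0.11  0.11  0.11  0.11 ] [0.14 0.14 0.14] 0.14658514659013783
228 [(np.int64(203), 117), (np.int64(204), 101), (np.int64(205), 114), (np.int64(206), 132), (np.int64(311), 104), (np.int64(312), 197), (np.int64(336), 135), (np.int64(337), 123)]
234 [(np.int64(202), 164), (np.int64(205), 102), (np.int64(206), 187), (np.int64(311), 104), (np.int64(312), 215), (np.int64(314), 214)]
240 [(np.int64(199), 194), (np.int64(206), 255), (np.int64(311), 245), (np.int64(316), 110), (np.int64(317), 116)]
258.45939008565847
```

```bash
python3 -m pendant '[[-0.01,0.02,0,-2,0.04],[-0.03,0.055,0,-5,0.04],[-0.055,0.09,0,-8,0.04],[-0.08,0.125,0,-12,0.04],[-0.096,0.158,0,-15.8,0.04],[-0.106,0.174,0,-15.8,0.04],[-0.106,0.174,0,-15.8,0.04],[-0.106,0.174,0,-15.8,0.04]]' && python3 - <<'E'
from h import *
s=snap('wrist'); save(s,'w6'); c=cloud(s); np.savez('pics/w6.npz',c=c,f=s['frame'],M=s['M'],T=tool(),cx=s['cx'],cy=s['cy'])
d=np.load('pics/scene.npz')['c']; q=d[(d[...,2]>.06)&(d[...,2]<.072)&(d[...,0]>.52)&(d[...,0]<.67)&(d[...,1]>-.29)&(d[...,1]<-.15)]
print(cv2.minAreaRect((q[:,:2]*1000).astype(np.float32)))
E
```

```text
clock: 13.0
tool_pos: [0.5869, -0.2203, 0.1368]
orientation: [180.0, -0.0, -164.3]
force: [0.1, -0.1, -1.1]
opening: 0.0489
gripper_force: 30.0
((589.0719604492188, -220.80075073242188), (88.76463317871094, 79.38558197021484), 14.928553581237793)
```

View pics/w6.png

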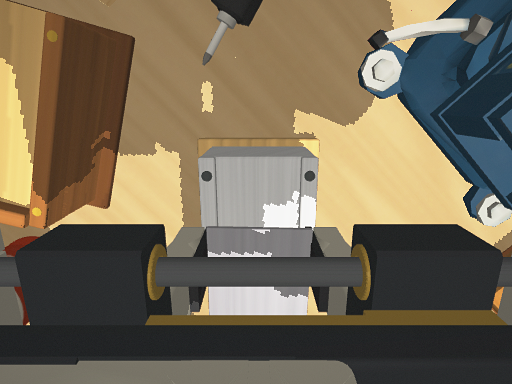

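The block is at columns 199–318 with its front edge at row 157. Its screw heads are at (207,176) and (309,176), and the held plate's end is at columns 208–311, row 228, so the two are nearly aligned. Now to put a number on the offset.

```bash
python3 - <<'E'
from h import *
d=np.load('pics/w6.npz'); c=d['c']; T=d['T']; s=dict(M=d['M'],f=316.112,cx=d['cx'],cy=d['cy']); f=d['f'].astype(int)
L=lambda P:(P-T[:3,3])@T[:3,:3]
hsv=cv2.cvtColor(d['f'],cv2.COLOR_RGB2HSV)
for r in(165,172,182,190,200,210,215):
    k=np.nonzero((hsv[r,190:330,1]<50))[0]+190; print(r,k.min(),k.max(),L(ray(s,[[k.min()-.5,r],[k.max()+.5,r]],.069))[:,:2].round(4).tolist())
m=(hsv[...,2]<75); m[:165]=0; m[187:]=0
for a,b in((198,216),(300,318)):
    v,u=np.nonzero(m[:,a:b]); print('screw',u.mean()+a,v.mean(),L(ray(s,[[u.mean()+a,v.mean()]],.069))[0,:2].round(4))
q=c[(c[...,2]>.058)&(c[...,2]<.075)]; q=L(q); q=q[(abs(q[:,1])<.015)&(q[:,0]>0)&(q[:,0]<.1)]; print('mouth tool x',np.percentile(q[:,0],[97,99,100]),'bed z',np.median(q[:,2]+0))
for r in(226,229,232,240):
    g=np.abs(np.diff(f[r].sum(1))); print(r,[i for i in np.nonzero(g>60)[0] if 195<i<325])
print(T[:3,3])
E
```

```text
165 198 317 [[0.0345, -0.0398], [0.0346, 0.0378]]
172 199 317 [[0.0299, -0.0393], [0.03, 0.038]]
182 199 316 [[0.0232, -0.0397], [0.0233, 0.0377]]
190 200 316 [[0.0178, -0.0393], [0.0179, 0.038]]
200 200 315 [[0.0109, -0.0396], [0.011, 0.0377]]
210 201 315 [[0.0039, -0.0393], [0.0039, 0.038]]
215 201 315 [[0.0003, -0.0395], [0.0004, 0.0382]]
screw 206.2375 175.675 [ 0.0275 -0.0344]
screw 309.36708860759495 175.63291139240508 [0.0276 0.0329]
mouth tool x [0.03942104 0.03965958 0.03991954] bed z 0.07238549459788937
226 [np.int64(201), np.int64(205), np.int64(217), np.int64(232), np.int64(247), np.int64(263), np.int64(297), np.int64(299), np.int64(304), np.int64(310), np.int64(314), np.int64(315)]
229 [np.int64(204), np.int64(205), np.int64(206), np.int64(251), np.int64(269), np.int64(311), np.int64(312), np.int64(313)]
232 [np.int64(203), np.int64(205), np.int64(206), np.int64(259), np.int64(264), np.int64(312), np.int64(313)]
240 [np.int64(199), np.int64(206), np.int64(311), np.int64(316), np.int64(317)]
[ 0.58682922 -0.22057661  0.1369127 ]
```

```bash
python3 -m pendant '[[0.03,-0.0004,0,0,0.04],[0.06,-0.0004,0,0,0.04],[0.085,-0.0004,0.005,0,0.04],[0.0885,-0.0004,0.02,0,0.04],[0.0885,-0.0004,0.04,0,0.04],[0.0885,-0.0004,0.053,0,0.04],[0.0885,-0.0004,0.058,0,0.04],[0.0885,-0.0004,0.058,0,0.04]]' && python3 -c "
from plant import status as s
for k in('force','moment','tool_pos'):print(s.get_obs()[k])"
```

```text
clock: 14.05
tool_pos: [0.5025, -0.2443, 0.0789]
orientation: [180.0, -0.0, -164.2]
force: [0.5, 0.2, -0.8]
opening: 0.0487
gripper_force: 30.0
[ 0.51016688  0.23578213 -0.78129023]
[-0.02642825  0.07000715  0.08157601]
[ 0.50248182 -0.24430906  0.07887043]
```

```bash
python3 -m pendant '[[0,0,0.001,0,0.04],[0,0,0.002,0,0.04],[0,0,0.003,0,0.04],[0,0,0.004,0,0.04],[0,0,0.0045,0,0.04],[0,0,0.005,0,0.04],[0,0,0.005,0,0.04],[0,0,0.005,0,0.04]]' && python3 -c "
from plant import status as s
for k in('force','moment','tool_pos'):print(s.get_obs()[k])"
```

```text
clock: 15.05
tool_pos: [0.5024, -0.2443, 0.0742]
orientation: [-180.0, -0.0, -164.2]
force: [-0.2, -0.0, -1.7]
opening: 0.0492
gripper_force: 30.0
[-0.23947471 -0.01192612 -1.71185002]
[-0.00475215  0.05446632 -0.02978795]
[ 0.50237998 -0.24426634  0.07416913]
```

```bash
python3 -m pendant '[[0,0,0.0005,0,0.04],[0,0,0.001,0,0.04],[0,0,0.0015,0,0.04],[0,0,0.0015,0,0.04],[0,0,0.0015,0,0.04]]' && python3 -c "
from plant import status as s
for k in('force','moment','tool_pos'):print(s.get_obs()[k])"
```

```text
clock: 15.68
tool_pos: [0.5024, -0.2442, 0.0727]
orientation: [-180.0, 0.0, -164.2]
force: [0.7, 0.0, -1.4]
opening: 0.0491
gripper_force: 30.0
[ 0.74231956  0.01689446 -1.43312762]
[-0.01032131  0.06128752  0.02367301]
[ 0.50239858 -0.24424762  0.07266815]
```

```bash
python3 -m pendant '[[0,0,0.0005,0,0.04],[0,0,0.0005,0,0.04],[0,0,0.0005,0,0.04]]' && python3 -c "
from plant import status as s
for k in('force','moment','tool_pos'):print(s.get_obs()[k])"
```

```text
clock: 16.05
tool_pos: [0.5024, -0.2443, 0.0722]
orientation: [-180.0, 0.0, -164.2]
force: [-0.9, -1.1, -2.0]
opening: 0.0491
gripper_force: 30.0
[-0.85808467 -1.10750961 -2.01581196]
[0.01037106 0.02868729 0.03854938]
[ 0.50244923 -0.24426881  0.07221427]
```

```bash
python3 -m pendant '[[0,0,0.0004,0,0.04],[0,0,0.0004,0,0.04],[0,0,0.0004,0,0.04]]'; python3 -m pendant '[[0,0,0.0004,0,0.04],[0,0,0.0004,0,0.04],[0,0,0.0004,0,0.04]]';  python3 -c "
from plant import status as s
for k in('force','moment','tool_pos'):print(s.get_obs()[k])"
```

```text
clock: 16.42
tool_pos: [0.5024, -0.2443, 0.0718]
orientation: [-180.0, 0.0, -164.2]
force: [-0.3, 0.2, -0.7]
opening: 0.049
gripper_force: 30.0
clock: 16.8
tool_pos: [0.5024, -0.2443, 0.0714]
orientation: [-180.0, 0.0, -164.2]
force: [0.4, 0.1, -1.4]
opening: 0.0492
gripper_force: 30.0
[ 0.43878485  0.10792033 -1.39241898]
[-0.0419256  -0.02505428 -0.01934994]
[ 0.50240396 -0.24425595  0.07139551]
```

```bash
python3 -m pendant '[[0,0,0.0003,0,0.04],[0,0,0.0003,0,0.04],[0,0,0.0003,0,0.04]]'; python3 -m pendant '[[0,0,0.0003,0,0.04],[0,0,0.0003,0,0.04],[0,0,0.0003,0,0.04]]';  python3 -c "
from plant import status as s
for k in('force','moment','tool_pos'):print(s.get_obs()[k])"
```

```text
clock: 17.18
tool_pos: [0.5024, -0.2442, 0.0711]
orientation: [-180.0, 0.0, -164.2]
force: [-0.7, 0.1, -0.5]
opening: 0.0491
gripper_force: 30.0
clock: 17.55
tool_pos: [0.5024, -0.2443, 0.0708]
orientation: [-180.0, 0.0, -164.2]
force: [-1.2, 0.2, 0.3]
opening: 0.0488
gripper_force: 30.0
[-1.21976188  0.24673611  0.33778111]
[-0.02689559  0.09863329  0.04297208]
[ 0.50239575 -0.24425498  0.07078215]
```

```bash
python3 -m pendant '[[-0.002,0,0,0,0.04],[-0.004,0,0,0,0.04],[-0.006,0,0,0,0.04],[-0.008,0,0,0,0.04],[-0.010,0,0,0,0.04],[-0.011,0,0,0,0.04],[-0.011,0,0,0,0.04]]';  python3 -c "
from plant import status as s
for k in('force','moment','tool_pos'):print(s.get_obs()[k])"
```

```text
clock: 18.42
tool_pos: [0.5132, -0.2412, 0.0708]
orientation: [-180.0, 0.0, -164.2]
force: [-0.4, 0.7, 1.2]
opening: 0.0489
gripper_force: 30.0
[-0.44387298  0.7296915   1.235389  ]
[ 0.07781923  0.04582928 -0.04696275]
[ 0.51319426 -0.24119895  0.07078907]
```

```bash
python3 -m pendant '[[-0.001,0,0,0,0.04],[-0.002,0,0,0,0.04],[-0.003,0,0,0,0.04],[-0.003,0,0,0,0.04]]' | grep -E 'pos|force: \['
```

```text
tool_pos: [0.516, -0.2404, 0.0708]
force: [-1.4, -0.7, 1.7]
```

```bash
python3 -m pendant '[[-0.0005,0,0,0,0.04],[-0.001,0,0,0,0.04],[-0.0015,0,0,0,0.04],[-0.0015,0,0,0,0.04]]' | grep -E 'pos|force: \['
```

```text
tool_pos: [0.5174, -0.24, 0.0708]
force: [-0.0, -0.1, 2.8]
```

```bash
python3 -m pendant '[[-0.0005,0,0,0,0.04],[-0.001,0,0,0,0.04],[-0.001,0,0,0,0.04]]' | grep -E 'pos|force: \['
```

```text
tool_pos: [0.5184, -0.2398, 0.0708]
force: [-0.5, 0.4, 2.0]
```

```bash
python3 -m pendant '[[-0.0005,0,0,0,0.04],[-0.001,0,0,0,0.04],[-0.0015,0,0,0,0.04],[-0.0015,0,0,0,0.04]]' | grep -E 'pos|force: \['
```

```text
tool_pos: [0.5198, -0.2393, 0.0708]
force: [-1.5, -0.2, 2.0]
```

```bash
python3 -m pendant '[[-0.0005,0,0,0,0.04],[-0.001,0,0,0,0.04],[-0.001,0,0,0,0.04]]' | grep -E 'pos|force: \['
```

```text
tool_pos: [0.5207, -0.239, 0.0708]
force: [-0.5, -0.2, 2.2]
```

```bash
python3 -m pendant '[[-0.0005,0,0,0,0.04],[-0.001,0,0,0,0.04],[-0.001,0,0,0,0.04]]' | grep -E 'pos|force: \['
```

```text
tool_pos: [0.5217, -0.2388, 0.0708]
force: [-0.6, -0.6, 1.8]
```

```bash
python3 -m pendant '[[-0.0005,0,0,0,0.04],[-0.001,0,0,0,0.04],[-0.001,0,0,0,0.04]]' | grep -E 'pos|force: \['
```

```text
tool_pos: [0.5226, -0.2385, 0.0708]
force: [-2.3, 0.3, 2.2]
```

```bash
python3 -m pendant '[[-0.0004,0,0,0,0.04],[-0.0007,0,0,0,0.04],[-0.0007,0,0,0,0.04]]' | grep -E 'pos|force: \['
```

```text
tool_pos: [0.5228, -0.2384, 0.0707]
force: [-3.3, -1.3, 4.7]
```

```bash
python3 -m pendant '[[-0.0004,0,0,0,0.04],[-0.0007,0,0,0,0.04],[-0.0007,0,0,0,0.04]]' | grep -E 'pos|force: \['; python3 -c "
from plant import status as s
print(s.get_obs()['moment'])"
```

```text
tool_pos: [0.5232, -0.2383, 0.0707]
force: [-4.7, -2.3, 4.2]
[-0.81772997  1.81969049  0.0126405 ]
```

```bash
python3 -m pendant '[[0,0,0,0,0.05],[0,0,0,0,0.056],[0,0,0,0,0.065],[0,0,0,0,0.075],[0,0,0,0,0.075],[0,0,0,0,0.075]]'; python3 -m pendant '[[0,0,-0.01,0,0.075],[0,0,-0.04,0,0.075],[0,0,-0.08,0,0.075],[-0.02,0,-0.10,0,0.075],[-0.045,0,-0.10,0,0.075],[-0.06,0,-0.10,0,0.075],[-0.06,0,-0.10,0,0.075],[-0.06,0,-0.10,0,0.075]]' && python3 - <<'E'
from h import *
s=snap('wrist'); save(s,'w7'); t=snap('top'); save(t,'t7')
np.savez('pics/w7.npz',c=cloud(s),f=s['frame'],M=s['M'],T=tool(),cx=s['cx'],cy=s['cy'])
a=cv2.imread('pics/w7.png'); b=cv2.resize(cv2.imread('pics/t7.png')[100:310,220:400],(288,384)-np.array([0,48])); b=cv2.copyMakeBorder(b,0,48,0,0,0)
cv2.imwrite('pics/f7.png',cv2.hconcat([a,b]))
E
```

```text
clock: 22.92
tool_pos: [0.524, -0.2381, 0.0708]
orientation: [-180.0, 0.0, -164.2]
force: [0.4, -1.0, 0.1]
opening: 0.0749
gripper_force: 0.0
clock: 23.92
tool_pos: [0.5809, -0.2218, 0.1703]
orientation: [180.0, -0.1, -164.2]
force: [-0.3, 0.3, 0.3]
opening: 0.0752
gripper_force: 0.0
```

View pics/f7.png

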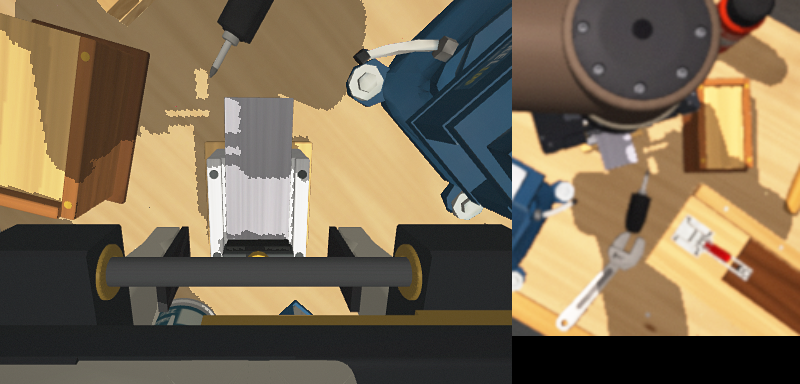

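The plate lies in the channel at columns 225–293. Its outer end is at row 98, past the block mouth at about row 158, and its inner end is at the stop near row 238. I'll check the gap and flatness.

```bash
python3 - <<'E'
from h import *
d=np.load('pics/w7.npz'); c=d['c']; T=d['T']; s=dict(M=d['M'],f=316.112,cx=d['cx'],cy=d['cy']); f=d['f']
L=lambda P:(P-T[:3,3])@T[:3,:3]
g=cv2.cvtColor(f,cv2.COLOR_RGB2GRAY)
q=c[100:236,230:289].reshape(-1,3); q=q[q[:,2]>.05]; l=L(q); k=np.linalg.lstsq(np.c_[l[:,:2],np.ones(len(l))],q[:,2],rcond=None)[0]; print('plane',k,'z',np.percentile(q[:,2],[5,50,95]))
print('col gray rows 226-246:',g[226:247,245].tolist(), g[226:247,275].tolist())
print('front rows',g[92:104,260].tolist())
for r in(97.5,236,237,238,239,240,241,242): print(r,L(ray(s,[[260,r]],.067))[0,:2].round(4))
for r in(110,150,200,228):
    e=np.abs(np.diff(f[r].astype(int).sum(1))); print(r,[i for i in np.nonzero(e>70)[0] if 205<i<312])
E
python3 -c "
import cv2;a=cv2.imread('pics/w7.png')[85:262,195:325];cv2.imwrite('pics/z7.png',cv2.resize(a,None,fx=3.3,fy=3.3,interpolation=cv2.INTER_NEAREST))"
```

```text
plane [ 0.03864539 -0.00220938  0.06732147] z [0.06648102 0.06757028 0.06868804]
col gray rows 226-246: [203, 202, 205, 204, 104, 111, 114, 114, 114, 115, 116, 115, 120, 93, 24, 27, 26, 27, 29, 28, 33] [200, 201, 201, 199, 201, 201, 202, 205, 208, 211, 106, 110, 111, 71, 21, 27, 26, 28, 29, 27, 40]
front rows [118, 118, 121, 119, 121, 110, 121, 121, 121, 120, 122, 120]
97.5 [0.0773 0.0007]
236 [-0.0301  0.0009]
237 [-0.031   0.0009]
238 [-0.0319  0.0009]
239 [-0.0328  0.0009]
240 [-0.0336  0.0009]
241 [-0.0345  0.0009]
242 [-0.0354  0.0009]
110 [np.int64(207), np.int64(224), np.int64(239), np.int64(292), np.int64(293)]
150 [np.int64(224), np.int64(225), np.int64(240), np.int64(300)]
200 [np.int64(207), np.int64(208), np.int64(221), np.int64(222), np.int64(225), np.int64(288), np.int64(289), np.int64(292), np.int64(293), np.int64(294), np.int64(307)]
228 [np.int64(207), np.int64(209), np.int64(222), np.int64(223), np.int64(225), np.int64(288), np.int64(291), np.int64(293), np.int64(306)]
```

View pics/z7.png

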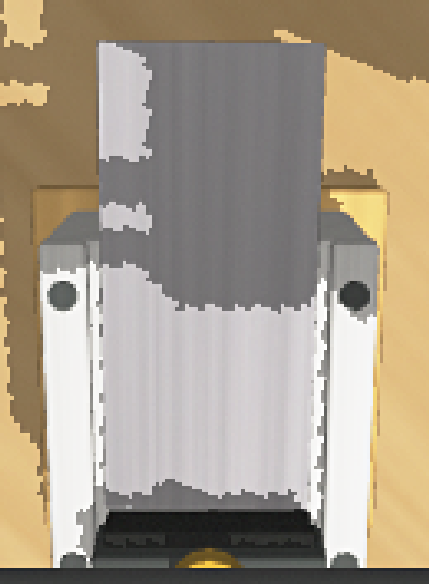

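The plate's inner end meets the dark stop with no bed showing (crop row 510), and its sides lie inside both lips. The depth fit gave a slope, so I'll compare it with the lips' slope before handing in.

```bash
python3 - <<'E'
from h import *
d=np.load('pics/w7.npz'); c=d['c']; T=d['T']
def fit(r0,r1,u0,u1,n,c=c):
    q=c[r0:r1,u0:u1].reshape(-1,3); q=q[(q[:,2]>.055)&(q[:,2]<.08)]; x=((q-T[:3,3])@T[:3,:3])[:,0]
    for _ in range(4):
        k=np.polyfit(x,q[:,2],1); e=abs(q[:,2]-np.polyval(k,x)); g=e<2.5*np.median(e); x,q=x[g],q[g]
    print(n,k.round(4),len(x),'ends',np.polyval(k,[x.min(),x.max()]).round(4))
fit(100,236,230,289,'plate'); fit(100,150,230,289,'plate out'); fit(170,236,230,289,'plate in'); fit(165,236,209,220,'lipL'); fit(165,236,297,305,'lipR')
o=np.load('pics/w1.npz'); c1=o['c']; q=c1[108:212,233:280].reshape(-1,3); q=q[(q[:,2]>.055)&(q[:,2]<.085)]; print('w1 plate slope', np.polyfit(q[:,0],q[:,2],1))
E
python3 -m pendant '[[0,0,-0.05,0,0.075],[0,0,-0.08,0,0.075],[0.04,-0.05,-0.08,0,0.075],[0.08,-0.1,-0.08,0,0.075],[0.12,-0.14,-0.08,0,0.075],[0.12,-0.19,-0.08,0,0.075],[0.12,-0.19,-0.08,0,0.075],[0.12,-0.19,-0.08,0,0.075]]'
python3 - <<'E'
from h import *
s=snap('top'); save(s,'t8'); t=snap('scene'); save(t,'s8')
a=np.radians(15.8); ex=np.array([np.cos(a),np.sin(a)]); ey=np.array([-ex[1],ex[0]])
for n,k in(('top',s),('scene',t)):
    c=cloud(k); P=c[...,:2]-[.5496,-.2308]; X=P@ex; Y=P@ey
    m=(abs(Y)<.02)&(X>-.05)&(X<.058)&(c[...,2]>.05)&(c[...,2]<.085); print(n,m.sum(),np.polyfit(X[m],c[m][:,2],1), X[m].min())
    m=(abs(abs(Y)-.0335)<.004)&(X>.005)&(X<.085)&(c[...,2]>.05)&(c[...,2]<.085); print(' lips',m.sum(),np.polyfit(X[m],c[m][:,2],1))
b=cv2.imread('pics/t8.png')[100:250,220:400]; e=cv2.imread('pics/s8.png')[130:280,200:400]
cv2.imwrite('pics/f8.png',cv2.hconcat([cv2.resize(b,None,fx=2.1,fy=2.1),cv2.resize(e,None,fx=2.1,fy=2.1)]))
E
```

```text
plate [0.001  0.0675] 6664 ends [0.0675 0.0676]
plate out [-0.0001  0.0676] 2527 ends [0.0676 0.0676]
plate in [0.0012 0.0675] 3178 ends [0.0675 0.0676]
lipL [0.0038 0.0696] 667 ends [0.0694 0.0697]
lipR [0.0023 0.0696] 443 ends [0.0696 0.0697]
w1 plate slope [-0.00031804  0.07350649]
clock: 25.02
tool_pos: [0.5172, -0.4373, 0.2503]
orientation: [180.0, -0.0, -164.3]
force: [0.2, 0.7, -0.8]
opening: 0.0748
gripper_force: 0.0Traceback (most recent call last):
  File "<stdin>", line 6, in <module>
    raise TypeError("expected non-empty vector for x")
TypeError: expected non-empty vector for x
```

The plate is flat: its slope is 0.001, it sits 2 mm below the lip tops as it should, and it butts the stop. The arm is clear.

```bash
python3 -c "
from plant import job; print(job.close_job())"
```

```text
the job is handed in; nothing more can be done
None
```

The job is handed in at about 25 s: the plate lies flat in the filing block's channel, butted against the stop with about 43 mm sticking out, never dropped, and the highest force read on any press or push was about 7 N.

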